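# Probe the patch joint before riveting

### The arm

A 6-joint arm with a two-finger parallel gripper is mounted at the origin on the work surface. World frame = base frame: x ahead of the robot, y to its left, z up, the work surface at z = 0. Lengths are in m, angles in degrees, forces in N, time in s.
With the tool pointing down it reaches from about 0.3 to 0.75 m from the base axis. Payload 8.5 kg.
Tool frame: the origin (TCP) lies on the centre line of the jaws, within the pads' length; the fingertips stand 14 mm ahead of it and the grasp point (between the pads) lies 5 mm behind it; z points along the fingers, x is the direction in which the jaws open and shut, and the axes are right-handed (so a half turn about z gives the same grasp; the last joint's range is limited). The gripper opens to 85 mm and grips with 20 to 120 N. Pads are 22 mm wide; open, the fingers measure 114 mm over their backs; the gripper's body (76 mm by 85 mm) begins 54 mm behind the grasp point. The pads swing forward as they close: fully open they stand 13 mm farther back than shut.
Start: joints at [64.154, 21.807, 74.336, -0, 83.858, -12.336], TCP at [0.128, 0.535, 0.245] pointing down, gripper open.
Joint ranges: [-178.18, 178.18], [-50.72, 133.34], [12.68, 142.11], [-81.47, 261.47], [9.98, 163.14], [-165.26, 165.26]. Speed limits (degrees/s): [136.94, 136.94, 180, 180, 180, 180].

### API

Orientations are given as a 3x3 rotation matrix whose columns are the frame's x, y, z axes.
In Python, from rig import * gives the robot as it stands.
- The arm moves only by the shell command python3 -m crank 'ROWS' [FORCE]. ROWS is JSON, one flat list of numbers, 7 for each row, row after row: the turn, a rotation vector about the world's x, y, z in rad, then the shift along the world's x, y, z in m, then the opening in per cent of the stroke, from 0 (shut) to 100 (fully open). A call has 1 to 20 rows; each row shifts and turns the commanded pose from where the row before left it; what a row does not reach is not made up. A row lasts 1/10 s, in which the tool goes at most 50 mm and 8.59 degrees, less where a joint would pass 70% of its speed; a pose out of reach is approached as far as the arm can. A call is refused whole if a number of a shift passes 0.05 or a number of a turn 0.15, either way. A call with a gripper value outside its range is refused whole. The fingers move at their own pace and stop on an object; FORCE is the grip in N (left out, the last holds). Time passes only in rows, so rows that do not move let the fingers close. It gives the time, the measured TCP pose, the force and the opening at its end, in the units of the state.
- observe(): the state, without advancing time (a new reading comes with each control period).
- get_image(name): name is "side" or "top" or "wrist"; returns a dict with "frame" (420x560x3 uint8, red, green, blue), "fov_y" (degrees; the focal length in pixels is half the picture's height over the tangent of half this angle, whatever the lens; pixels are square), "cx", "cy" (the principal point, pixels), "world_to_cam" (4x4, takes a point from world to camera coordinates). Camera axes: x right, y up, looking along -z (the intrinsics and any distortion apply to the point x, -y, -z); pixel columns grow to the right and rows downward; lengths in m; the calibration is good to about 2 mm. A picture is of the moment at which its call begins. There is no depth.
- close_job(): hands the job in, once; it reports no verdict.
The state is a dict: "time_s": time; "q": joint angles; "qvel": joint speeds; "joint_efforts": joint torques, N m; "position": TCP position; "tool_rot": TCP orientation; "ft_force": force on the tool from outside, world axes, zero at the start; "wrist_torque": the same for the moment, N m; "grip_width": finger opening in m.
Only numpy, scipy, OpenCV 4.12 (cv2) and the standard library are available. Lean on these libraries where they do the work, as an engineer would, in place of code of your own. Each camera call takes 0.05 s, during which the arm holds its last target. There are 200 camera calls.

### The job

Turn the clamp knob on the sheet-metal jig about a quarter turn, until its steel arm is swung well clear of the L-shaped joint and lies back over the patch. Then take the steel probe from its forked stand and, from above, lower its tip into the closed end of the leg that the arm lay across, run it slowly and lightly (about 2 to 3 cm per second) down in the joint, round the corner, to the far end of the other leg, without lifting it out or dragging it over the sheet, and lift it straight out there. Stand the probe upright in its fork again, leave the arm clear, and do not disturb the other tools.

Things in the scene. Friction and masses are not known exactly. Their poses are not given: they have to be found in the camera images.
- panel: Fixed jig 200 x 200 mm: dark base 20 mm high under 5 mm aluminium sheets (top at 25 mm). A groove 9 mm wide, 5 mm deep, dark floor, closed ends, runs in an L between the patch and the sheet round it. Origin: centre of underside, z up. Centre line in its axes: from (-65, 30) mm along +x to the corner (30, 30), then along -y to (30, -65); the end walls are 8 mm beyond these points.
- seam_start (a point): Point on the groove's centre line 8 mm short of the closed end of the first leg (the one the clamp arm lies across), level with the sheet's top. The end nearer to the robot. Axes as the panel's.
- seam_corner (a point): Corner of the groove's centre line, level with the sheet's top.
- seam_end (a point): Point on the groove's centre line 8 mm short of the closed end of the second leg, level with the sheet's top.
- clamp (a joint): Angle of the hold-down clamp about the vertical, rad, 0 to 1.5, growing anticlockwise from above. At 0 its arm points along the panel's +y, across the middle of the first leg of the joint; at 1.5 along the panel's -x, over the patch only. Well clear above 1.1. About 0.06 N m friction; stays where it is left.
- clamp_grip (a point): Point to grip, on the clamp's axis, 34 mm above the sheet. Black bar knob 44 mm long, 12 mm thick, 15 to 40 mm above the sheet, on a steel hub 26 mm across on the patch, 45 mm from the first leg. Its x axis points along the bar and the flat steel arm below it (14 mm wide, reaching 64 mm from the axis, 3 to 11 mm above the sheet).
- probe: Loose steel seam probe, about 90 g, 96 mm long, upright in the stand at the start. Origin at the very tip, z up to its handle. From the tip: pin 4 mm across to 16 mm, shank 8 mm across to 36 mm, round collar 30 mm across to 42 mm, then a square handle 20 x 20 mm to 96 mm, faces along its x and y.
- stand: Grey forked block fixed to the table, 60 x 60 mm, 45 mm high, with a slot 16 mm wide, full height, from the front (-x) face to 8 mm past the centre. The probe's shank hangs in the slot at the block's centre, its collar resting on the top, tip 9 mm above the table. Origin: centre of the underside.
- rivet_tool: Bystander: chrome two-handled rivet tool, 220 mm long, lying flat.
- marking_gauge: Bystander: black plastic marking gauge, 170 mm stem through a 60 mm fence block.
- bottle: Bystander: green glass bottle, 60 mm across, 120 mm high, capped.
- screwdriver: Bystander: screwdriver lying down.
- bracket: Bystander: small steel angle bracket, 50 x 40 x 48 mm.
Mind the look-alikes: they are no part of the job. Leave any yellow look-alike of the probe alone.

How it is judged (in metres and radians):
On the way, in this order (a step that is already met when the one before it is completed fails the run):
1. the clamp arm is turned clear of the joint (over 1.1 rad) (value of joint clamp above 1.1 rad), for 0.2 s.
2. the probe's tip is down in the joint at the start end (x of probe in the frame of panel between -0.072 and -0.058 m and y of probe in the frame of panel between 0.023 and 0.037 m and z of probe in the frame of panel between 0.018 and 0.0235 m and value of joint clamp above 1.1 rad), for 0.05 s.
3. the probe's tip is down in the joint at a quarter along the first leg (x of probe in the frame of panel between -0.049 and -0.035 m and y of probe in the frame of panel between 0.023 and 0.037 m and z of probe in the frame of panel between 0.018 and 0.0235 m and value of joint clamp above 1.1 rad), for 0.05 s.
4. the probe's tip is down in the joint at the middle of the first leg, where the arm lay (x of probe in the frame of panel between -0.024 and -0.01 m and y of probe in the frame of panel between 0.023 and 0.037 m and z of probe in the frame of panel between 0.018 and 0.0235 m and value of joint clamp above 1.1 rad), for 0.05 s.
5. the probe's tip is down in the joint at near the corner on the first leg (x of probe in the frame of panel between 0.001 and 0.015 m and y of probe in the frame of panel between 0.023 and 0.037 m and z of probe in the frame of panel between 0.018 and 0.0235 m and value of joint clamp above 1.1 rad), for 0.05 s.
6. the probe's tip is down in the joint at the corner (x of probe in the frame of panel between 0.023 and 0.037 m and y of probe in the frame of panel between 0.023 and 0.037 m and z of probe in the frame of panel between 0.018 and 0.0235 m and value of joint clamp above 1.1 rad), for 0.05 s.
7. the probe's tip is down in the joint at just past the corner (x of probe in the frame of panel between 0.023 and 0.037 m and y of probe in the frame of panel between 0.001 and 0.015 m and z of probe in the frame of panel between 0.018 and 0.0235 m and value of joint clamp above 1.1 rad), for 0.05 s.
8. the probe's tip is down in the joint at the middle of the second leg (x of probe in the frame of panel between 0.023 and 0.037 m and y of probe in the frame of panel between -0.024 and -0.01 m and z of probe in the frame of panel between 0.018 and 0.0235 m and value of joint clamp above 1.1 rad), for 0.05 s.
9. the probe's tip is down in the joint at three quarters along the second leg (x of probe in the frame of panel between 0.023 and 0.037 m and y of probe in the frame of panel between -0.049 and -0.035 m and z of probe in the frame of panel between 0.018 and 0.0235 m and value of joint clamp above 1.1 rad), for 0.05 s.
10. the probe's tip is down in the joint at the finish end (x of probe in the frame of panel between 0.023 and 0.037 m and y of probe in the frame of panel between -0.072 and -0.058 m and z of probe in the frame of panel between 0.018 and 0.0235 m and value of joint clamp above 1.1 rad), for 0.05 s.
At the end, for the whole second after the job is handed in: The probe stands upright (within 0.1 rad) and at rest in its stand, collar down on the block (tip 6 to 12.5 mm above the stand's underside) and within 12 mm of the stand's centre, and the clamp is still over 1.1 rad, its arm clear of the joint (horizontal distance between probe and stand below 0.012 m and z of probe in the frame of stand between 0.006 and 0.0125 m and angle between probe's own z axis and vertical below 0.1 rad and linear speed of probe below 0.02 m/s and value of joint clamp above 1.1 rad); the robot touches nothing.
It fails at once if the tip is lifted out of the joint or dragged or lowered onto the sheet (over the panel, from 0.7 mm below to 10 mm above the sheet's top, more than 30 mm from both end points of the joint) (x of probe in the frame of panel between -0.1 and 0.1 m and y of probe in the frame of panel between -0.1 and 0.1 m and z of probe in the frame of panel between 0.0243 and 0.035 m and horizontal distance between probe and seam_start above 0.03 m and horizontal distance between probe and seam_end above 0.03 m).
It fails at once if the probe moves faster than 80 mm/s while its tip is in the joint (x of probe in the frame of panel between -0.1 and 0.1 m and y of probe in the frame of panel between -0.1 and 0.1 m and z of probe in the frame of panel between 0.015 and 0.0243 m and linear speed of probe above 0.08 m/s).
It fails at once if the probe is pressed on the panel with more than 30 N (contact force between probe and panel above 30 N).
It fails at once if a bystander is moved more than 30 mm (distance of any of rivet_tool, marking_gauge, bottle, screwdriver, bracket from where it was at the start of the episode above 0.03 m).
It also fails if it takes over 72 s, if anything falls off the work surface, if the arm or the gripper's body presses on something with over 40 N, if the wrist force passes 120 N, or if a joint passes its speed limit or range.

## Working session

There is one attempt and no reset: what is moved stays moved. The work goes in short steps, Python scripts to look and compute and a shell command to move; the robot and the scene stay as the last step left them, time stands still between calls to the robot, and variables do not carry over. Pictures are saved under pics/ and viewed, about 8 in all and at most 12, crops included, and the job is handed in when it is done.

```bash
mkdir -p pics; ls; python3 - <<'E'
from rig import *
import cv2
s=observe();print({k:s[k] for k in ('time_s','position','tool_rot','grip_width')})
for n in("top","side"):
    i=get_image(n);cv2.imwrite(f'pics/{n}0.png',i['frame'][:,:,::-1]);print({k:v for k,v in i.items() if k!='frame'})
E
```

```text
pics
{'time_s': 0.0, 'position': array([0.12837291, 0.5345449 , 0.24470023]), 'tool_rot': array([[ 2.33641250e-01,  9.72322641e-01, -6.68589389e-04],
       [ 9.72321836e-01, -2.33641950e-01, -1.29839538e-03],
       [-1.41866975e-03, -3.46725343e-04, -9.99998934e-01]]), 'grip_width': 0.08572088203394954}
{'fov_y': 50.154256300056765, 'cx': 275.22358558199966, 'cy': 211.7913704249262, 'world_to_cam': array([[ 0.0185732 , -0.99967507, -0.01745808,  0.04836116],
       [ 0.99489748,  0.01674694,  0.09949138, -0.54319674],
       [-0.09916669, -0.01921688,  0.99488526, -1.29284319],
       [ 0.        ,  0.        ,  0.        ,  1.        ]])}
{'fov_y': 49.214292942833595, 'cx': 280.9986717200269, 'cy': 213.22408945676736, 'world_to_cam': array([[ 0.95923383, -0.28197675, -0.01896222, -0.48535579],
       [ 0.22023873,  0.70379309,  0.67540372, -0.18160536],
       [-0.17710267, -0.65204631,  0.73720435, -1.11652609],
       [ 0.        ,  0.        ,  0.        ,  1.        ]])}
```

View pics/top0.png

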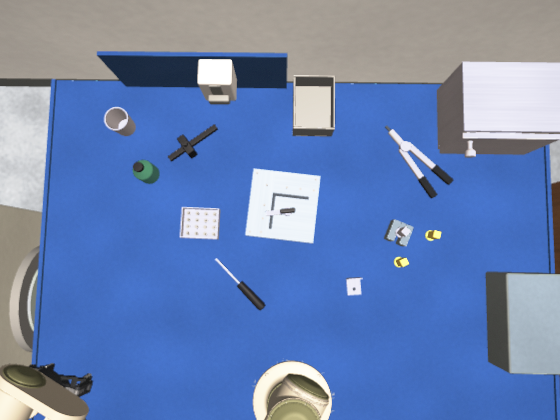

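View pics/side0.png

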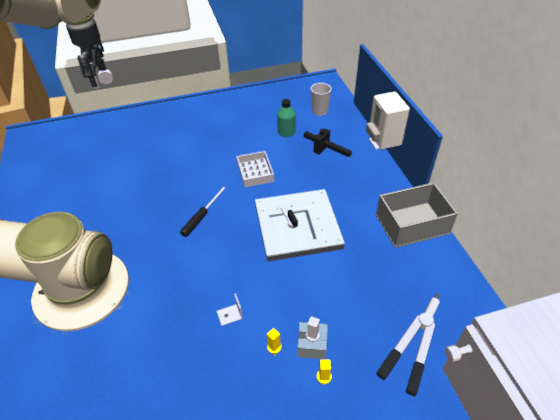

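Top view: the panel is at about (284,206), with the L corner at (273,197). The knob is at (287,211), and its arm points left across the first leg. The grey stand with the steel probe is at (400,232). Two yellow look-alikes stand at (434,236) and (401,263) and are to be left alone. Next I'll measure and check an enlarged crop.

```bash
cat > h.py <<'E'
from rig import *
import cv2, numpy as np
def grab(n,name=None):
    i=get_image(n)
    if name: cv2.imwrite(f'pics/{name}.png',i['frame'][:,:,::-1])
    return i
def K(i):
    f=210/np.tan(np.radians(i['fov_y'])/2); return f,i['cx'],i['cy']
def ray(i,u,v,z):
    f,cx,cy=K(i); W=np.array(i['world_to_cam']); R,t=W[:3,:3],W[:3,3]
    c=-R.T@t; d=R.T@np.array([(u-cx)/f,-(v-cy)/f,-1]); return c+d*(z-c[2])/d[2]
def proj(i,p):
    f,cx,cy=K(i); W=np.array(i['world_to_cam']); q=W[:3,:3]@np.array(p)+W[:3,3]
    return np.array([cx-f*q[0]/q[2], cy+f*q[1]/q[2]])
E
python3 - <<'E'
from h import *
i=grab("top");im=i['frame'];hsv=cv2.cvtColor(im,cv2.COLOR_RGB2HSV)
def big(mask,box):
    x0,y0,x1,y1=box;m=np.zeros_like(mask);m[y0:y1,x0:x1]=mask[y0:y1,x0:x1]
    c,_=cv2.findContours(m,cv2.RETR_EXTERNAL,cv2.CHAIN_APPROX_NONE);return max(c,key=cv2.contourArea)
nb=(hsv[...,1]<110).astype(np.uint8)
for nm,box,z in(("panel",(240,160,330,250),.025),("stand",(380,212,420,250),.045)):
    c=big(nb,box);r=cv2.minAreaRect(c);b=cv2.boxPoints(r)
    P=np.array([ray(i,*p,z) for p in b]);print(nm,r,'\n',P.round(4),P.mean(0).round(4),'sides',np.linalg.norm(np.diff(P,axis=0),axis=1).round(4))
    e=P[1]-P[0];print(np.degrees(np.arctan2(e[1],e[0])))
for nm,u,v,z in(("corner",273,197,.025),("knob",287,211,.06),("probe top",403,231,.13)):print(nm,ray(i,u,v,z).round(4))
a=cv2.resize(im[160:250,240:330],(400,400),interpolation=cv2.INTER_CUBIC);b=cv2.resize(im[205:275,375:445],(400,400),interpolation=cv2.INTER_CUBIC)
cv2.imwrite('pics/crop.png',np.hstack([a,b])[:,:,::-1])
E
```

```text
panel ((282.4049072265625, 205.42320251464844), (69.03076171875, 68.46831512451172), 6.4588165283203125) 
 [[ 0.4709  0.1476  0.025 ]
 [ 0.6739  0.1298  0.025 ]
 [ 0.6536 -0.0744  0.025 ]
 [ 0.4517 -0.0537  0.025 ]] [0.5625 0.0373 0.025 ] sides [0.2038 0.2053 0.2029]
-5.016365009337921
stand ((398.4827575683594, 232.29310607910156), (23.76900291442871, 22.469135284423828), 21.801406860351562) 
 [[ 0.4692 -0.2543  0.045 ]
 [ 0.5298 -0.2786  0.045 ]
 [ 0.5053 -0.3417  0.045 ]
 [ 0.445  -0.3172  0.045 ]] [ 0.4873 -0.2979  0.045 ] sides [0.0653 0.0676 0.0651]
-21.851487345904843
corner [0.5864 0.0654 0.025 ]
knob [0.5419 0.0236 0.06  ]
probe top [ 0.4859 -0.2884  0.13  ]
```

View pics/crop.png

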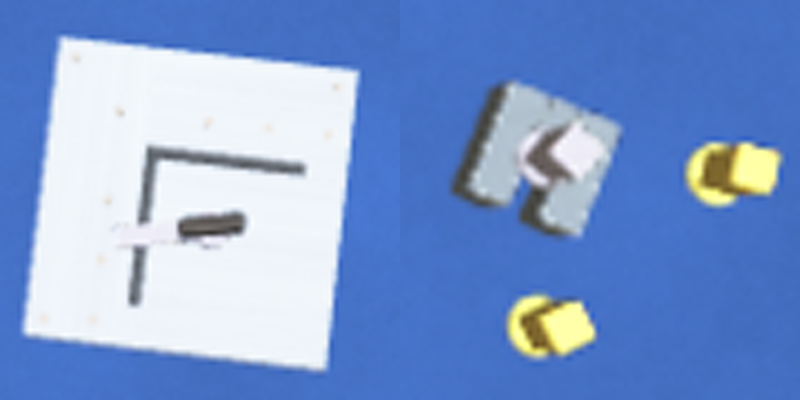

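The crop confirms the targets. The only grey probe is in the forked block, whose slot opens down-left in the image (stand yaw about -22°). The two yellow ones are decoys. The panel size and the knob position agree with the given geometry, so I'm moving over the panel for a wrist look.

```bash
python3 -m crank '[0,0,-0.095,0.028,-0.036,0.004,100, 0,0,-0.095,0.028,-0.036,0.004,100, 0,0,-0.095,0.028,-0.036,0.004,100, 0,0,-0.095,0.028,-0.036,0.004,100, 0,0,-0.095,0.028,-0.036,0.004,100, 0,0,-0.095,0.028,-0.036,0.004,100, 0,0,-0.095,0.028,-0.036,0.004,100, 0,0,-0.095,0.028,-0.036,0.004,100, 0,0,-0.095,0.028,-0.036,0.004,100, 0,0,-0.095,0.028,-0.036,0.004,100, 0,0,-0.095,0.028,-0.036,0.004,100, 0,0,-0.095,0.028,-0.036,0.004,100, 0,0,-0.095,0.028,-0.036,0.004,100, 0,0,-0.095,0.028,-0.036,0.004,100, 0,0,0,0,0,0,100]'
python3 - <<'E'
from h import *
i=grab("wrist","w1");W=np.array(i['world_to_cam']);print(i['fov_y'],(-W[:3,:3].T@W[:3,3]).round(4),W[:3,:3].round(3))
s=observe();print(s['position'],s['tool_rot'].round(4),s['ft_force'])
print(proj(i,[.5625,.0373,.025]),proj(i,[.544,.024,.065]))
E
```

```text
time_s: 1.65
position: [0.5229, 0.0268, 0.3005]
tool_rot: [[1.0, -0.002, -0.0], [-0.002, -1.0, -0.001], [-0.0, 0.001, -1.0]]
ft_force: [-0.0, 0.6, -0.4]
grip_width: 0.0855
63.16882331825456 [0.523  0.0922 0.4296] [[ 1.    -0.003 -0.001]
 [ 0.003  0.966 -0.26 ]
 [ 0.001  0.26   0.966]]
[0.52144055 0.02886665 0.30049939] [[ 1.0e+00  1.6e-03 -1.2e-03]
 [ 1.6e-03 -1.0e+00  1.0e-04]
 [-1.2e-03 -1.0e-04 -1.0e+00]] [-0.56166956 -0.13323909 -0.32610031]
[311.3826081  162.26888619] [297.51026537 179.58595782]
```

View pics/w1.png

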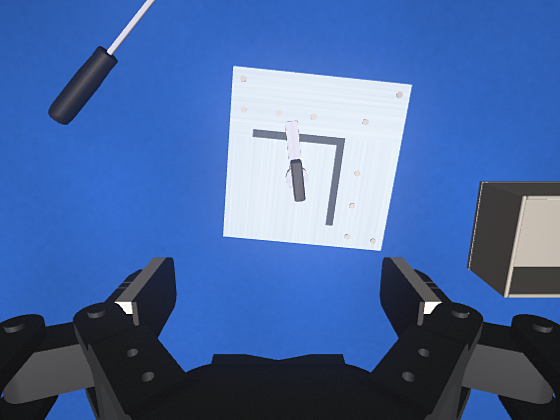

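The wrist view shows the L groove from (253,133) to the corner (340,141) and down to (331,225). The arm crosses the first leg at (293,135) and the knob bar is at (298,181). I'll fit the groove and the bar now.

```bash
cat >> h.py <<'E'
def groove(i, box):
    """groove as panel pose: centre and yaw, from dark pixels in box"""
    im=i['frame'];hsv=cv2.cvtColor(im,cv2.COLOR_RGB2HSV);m=((hsv[...,2]<135)&(hsv[...,1]<110)).astype(np.uint8)
    x0,y0,x1,y1=box;k=np.zeros_like(m);k[y0:y1,x0:x1]=m[y0:y1,x0:x1];return k
E
python3 - <<'E'
from h import *
i=grab("wrist");m=groove(i,(225,70,405,245))
n,l,st,_=cv2.connectedComponentsWithStats(m)
for k in range(1,n):
    if st[k,4]>30:print(k,st[k])
P=lambda mm,z:np.array([ray(i,u,v,z)[:2] for v,u in np.argwhere(mm)])
# legs, away from the crossings
def leg(box):
    a=np.zeros_like(m);x0,y0,x1,y1=box;a[y0:y1,x0:x1]=m[y0:y1,x0:x1];p=P(a,.0225)
    L=cv2.fitLine(p.astype(np.float32),cv2.DIST_HUBER,0,.01,.0001).ravel();return L,p
L1=leg((306,128,330,150))[0];L1b,p1=leg((250,125,284,145));L2,p2=leg((322,152,345,232))
ang=lambda L:np.degrees(np.arctan(L[1]/L[0]))
q=np.vstack([p1,leg((306,128,330,150))[1]]);L1=cv2.fitLine(q.astype(np.float32),cv2.DIST_HUBER,0,.01,.0001).ravel()
print('leg angles',ang(L1),ang(L2)+0)
c=L1[2:]+L1[:2]*np.linalg.solve(np.c_[L1[:2],-L2[:2]],L2[2:]-L1[2:])[0]
print('corner',c,'L1 far',np.linalg.norm(p1-c,axis=1).max(),'L2 far',np.linalg.norm(p2-c,axis=1).max(),'(103)')
hsv=cv2.cvtColor(i['frame'],cv2.COLOR_RGB2HSV)
kb=((hsv[...,2]<110)&(hsv[...,1]<110)).astype(np.uint8);a=np.zeros_like(kb);a[150:210,280:315]=kb[150:210,280:315]
cs,_=cv2.findContours(a,0,cv2.CHAIN_APPROX_NONE);r=cv2.minAreaRect(max(cs,key=cv2.contourArea));print(r)
b=np.array([ray(i,*p,.065)[:2] for p in cv2.boxPoints(r)]);print('knob',b.mean(0),b)
E
```

```text
17 [292 161  15  42 437]
leg angles -5.708008 82.586
corner [0.60086143 0.0647135 ] L1 far 0.10590755961573332 L2 far 0.10652976293736997 (103)
((299.0787048339844, 181.3258514404297), (40.29386520385742, 10.523810386657715), 84.5596694946289)
knob [0.54406213 0.02411866] [[0.53602714 0.04565653]
 [0.54719337 0.04673555]
 [0.55227006 0.00261601]
 [0.54075795 0.00146654]]
```

```bash
python3 -m crank '[0,0,0.0175,0.0038,-0.0008,-0.0404,80, 0,0,0.0175,0.0038,-0.0008,-0.0404,70, 0,0,0.0175,0.0038,-0.0008,-0.0404,60, 0,0,0.0175,0.0038,-0.0008,-0.0404,60, 0,0,0.0175,0.0038,-0.0008,-0.0404,60, 0,0,0.0175,0.0036,-0.0009,-0.0404,60, 0,0,0,0,0,0,60, 0,0,0,0,0,0,60]' 25
python3 - <<'E'
from h import *
s=observe();print(s['position'],s['tool_rot'].round(4),s['ft_force'])
i=grab("wrist","w2")
E
```

```text
time_s: 2.55
position: [0.5429, 0.0267, 0.0599]
tool_rot: [[0.994, 0.111, -0.0], [0.111, -0.994, 0.0], [-0.0, -0.0, -1.0]]
ft_force: [0.2, 0.2, 1.2]
grip_width: 0.0513
[0.54291813 0.02668766 0.05990465] [[ 9.938e-01  1.108e-01 -2.000e-04]
 [ 1.108e-01 -9.938e-01  1.000e-04]
 [-2.000e-04 -1.000e-04 -1.000e+00]] [0.22639294 0.24364335 1.15971119]
```

View pics/w2.png

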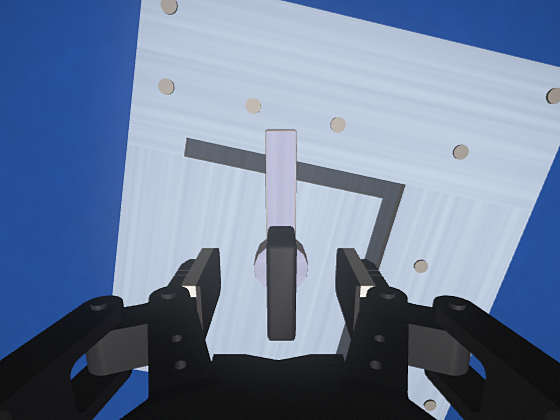

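The bar at (282,285) sits centred and parallel between the pads at (210,345). I'll close and turn 1.2 rad.

```bash
python3 -m crank '[0,0,0,0.0005,-0.002,-0.001,0, 0,0,0,0,0,0,0, 0,0,0,0,0,0,0, 0,0,0,0,0,0,0, 0,0,0.05,0,0,0,0, 0,0,0.1,0,0,0,0, 0,0,0.1,0,0,0,0, 0,0,0.1,0,0,0,0, 0,0,0.1,0,0,0,0, 0,0,0.1,0,0,0,0, 0,0,0.1,0,0,0,0, 0,0,0.1,0,0,0,0, 0,0,0.1,0,0,0,0, 0,0,0.1,0,0,0,0, 0,0,0.1,0,0,0,0, 0,0,0.1,0,0,0,0, 0,0,0.05,0,0,0,0, 0,0,0,0,0,0,0]' 30
python3 -m crank '[0,0,0,0,0,0,50, 0,0,0,0,0,0,60, 0,0,0,0,0,0,60, 0,0,0,0,0,0.01,60, 0,0,0,0,0,0.04,60, 0,0,0,0,0,0.04,60, 0,0,0,0,0,0.04,60, 0,0,0,0,0,0.02,80, 0,0,0,0,0,0,80]'
python3 - <<'E'
from h import *
s=observe();print(s['position'],s['tool_rot'].round(4),s['ft_force'])
i=grab("wrist","w3")
E
```

```text
time_s: 4.4
position: [0.5432, 0.0226, 0.0593]
tool_rot: [[0.256, 0.967, -0.0], [0.967, -0.256, -0.002], [-0.002, 0.0, -1.0]]
ft_force: [-6.0, -7.1, 11.9]
grip_width: 0.0115
time_s: 5.3
position: [0.5446, 0.0239, 0.2116]
tool_rot: [[0.258, 0.966, 0.007], [0.966, -0.258, -0.001], [0.001, 0.007, -1.0]]
ft_force: [0.6, -0.3, 1.2]
grip_width: 0.0685
[0.54455768 0.02388362 0.21160357] [[ 2.576e-01  9.662e-01  6.600e-03]
 [ 9.663e-01 -2.576e-01 -1.000e-03]
 [ 7.000e-04  6.700e-03 -1.000e+00]] [ 0.58509648 -0.28961515  1.21882527]
```

View pics/w3.png

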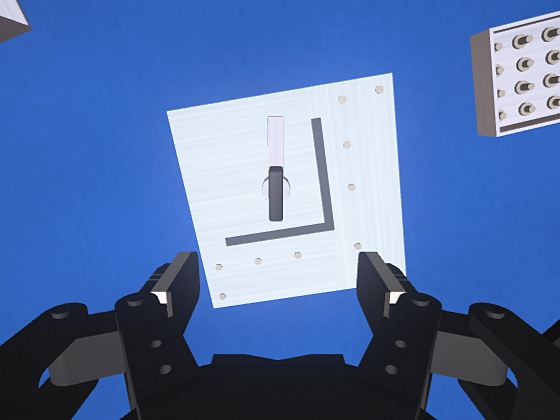

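The arm is swung back over the patch and lies parallel to the first leg (about 1.4 rad). The whole groove is visible: start (318,119), corner (330,228), end (226,242). I'll fit it properly from this picture.

```bash
python3 - <<'E'
from h import *
i=get_image("wrist");g=cv2.cvtColor(i['frame'],cv2.COLOR_RGB2GRAY)
panel=np.array([[180,120],[385,85],[395,285],[222,297]]);reg=np.zeros_like(g);cv2.fillPoly(reg,[panel],1)
t,_=cv2.threshold(g[reg>0].reshape(-1,1),0,255,cv2.THRESH_OTSU);print('otsu',t)
m=((g<t)&(reg>0)).astype(np.uint8);n,l,st,_=cv2.connectedComponentsWithStats(m)
print([list(st[k]) for k in range(1,n) if st[k,4]>100])
k=max((k for k in range(1,n) if st[k,0]+st[k,2]>320),key=lambda k:st[k,4]);v,u=np.nonzero(l==k)
p=np.array([ray(i,a,b,.0235)[:2] for a,b in zip(u,v)]).astype(np.float32)
fit=lambda q:cv2.fitLine(q,cv2.DIST_HUBER,0,.01,.0001).ravel()
A=p[(v>122)&(v<208)&(u>300)];B=p[(u<308)&(u>235)]
L1,L2=fit(A),fit(B)
d1=L1[:2]*np.sign(L1[0]);d2=L2[:2]*-np.sign(L2[1])
c=L1[2:]+L1[:2]*np.linalg.solve(np.c_[L1[:2],-L2[:2]],L2[2:]-L1[2:])[0]
y1=np.arctan2(d1[1],d1[0]);y2=np.arctan2(d2[1],d2[0])+np.pi/2
print('yaw',np.degrees([y1,y2]),'corner',c)
print('lengths (103)',-((p-c)@d1).min(),((p-c)@d2).max())
nw=lambda q,L:np.ptp(np.percentile((q-L[2:])@np.array([-L[1],L[0]]),[1,99]));print('width(9)',nw(A,L1),nw(B,L2))
y=(y1+y2)/2;R=np.array([[np.cos(y),-np.sin(y)],[np.sin(y),np.cos(y)]])
# centre ends midway to balance the length error
o=c-R@[.03,.03]
for nm,q in(('panel',(0,0)),('start',(-.065,.03)),('corner',(.03,.03)),('end',(.03,-.065)),('knob',(-.017,-.015))):print(nm,(o+R@q).round(4))
# clamp arm: bar dark component
kk=[k for k in range(1,n) if 240<st[k,0]<290 and st[k,4]>200]
for k in kk:
    v,u=np.nonzero(l==k);q=np.array([ray(i,a,b,.065)[:2] for a,b in zip(u,v)]).astype(np.float32);L=fit(q);print('bar yaw',np.degrees(np.arctan2(L[1],L[0])),q.mean(0))
E
```

```text
otsu 169.0
[[np.int32(225), np.int32(119), np.int32(110), np.int32(130), np.int32(1890)], [np.int32(264), np.int32(168), np.int32(26), np.int32(56), np.int32(813)], [np.int32(356), np.int32(251), np.int32(40), np.int32(38), np.int32(1185)]]
yaw [-5.649332 -5.590332] corner [0.59655786 0.06196273]
lengths (103) 0.10330618 0.10346465
width(9) 0.008331264765001832 0.008482987731695174
panel [0.5638 0.035 ]
start [0.502  0.0713]
corner [0.5966 0.062 ]
end [ 0.5873 -0.0326]
knob [0.5454 0.0218]
bar yaw -15.073995 [0.5419122  0.02239873]
```

The groove fit is good: both legs come out at 103.3 mm (should be 103), yaw -5.6°, and the clamp is at about 1.41 rad. Next I go to the stand.

```bash
python3 -m crank '[0,0,-0.12,-0.0041,-0.023,0.0027,80, 0,0,-0.12,-0.0041,-0.023,0.0027,80, 0,0,-0.12,-0.0041,-0.023,0.0027,80, 0,0,-0.12,-0.0041,-0.023,0.0027,80, 0,0,-0.12,-0.0041,-0.023,0.0027,80, 0,0,-0.12,-0.0041,-0.023,0.0027,80, 0,0,-0.12,-0.0041,-0.023,0.0027,80, 0,0,-0.12,-0.0041,-0.023,0.0027,80, 0,0,-0.12,-0.0041,-0.023,0.0027,80, 0,0,-0.12,-0.0041,-0.023,0.0027,80, 0,0,-0.12,-0.0041,-0.023,0.0027,80, 0,0,-0.12,-0.0041,-0.023,0.0027,80, 0,0,-0.12,-0.0041,-0.023,0.0027,80, 0,0,-0.12,-0.0041,-0.023,0.0027,80, 0,0,0,0,0,0,80, 0,0,0,0,0,0,80]'
python3 - <<'E'
from h import *
s=observe();print(s['position'],s['tool_rot'].round(4))
i=grab("wrist","w4");im=i['frame']
cv2.imwrite('pics/w4c.png',cv2.resize(im[60:260,160:420],(780,600),interpolation=cv2.INTER_CUBIC)[:,:,::-1])
E
```

```text
time_s: 7.0
position: [0.4859, -0.2979, 0.2444]
tool_rot: [[0.933, -0.361, -0.002], [-0.361, -0.933, 0.002], [-0.003, -0.001, -1.0]]
ft_force: [-0.9, -0.5, 0.2]
grip_width: 0.0683
[ 0.48586033 -0.29786574  0.24435082] [[ 0.9327 -0.3607 -0.0019]
 [-0.3607 -0.9327  0.0022]
 [-0.0025 -0.0013 -1.    ]]
```

View pics/w4c.png

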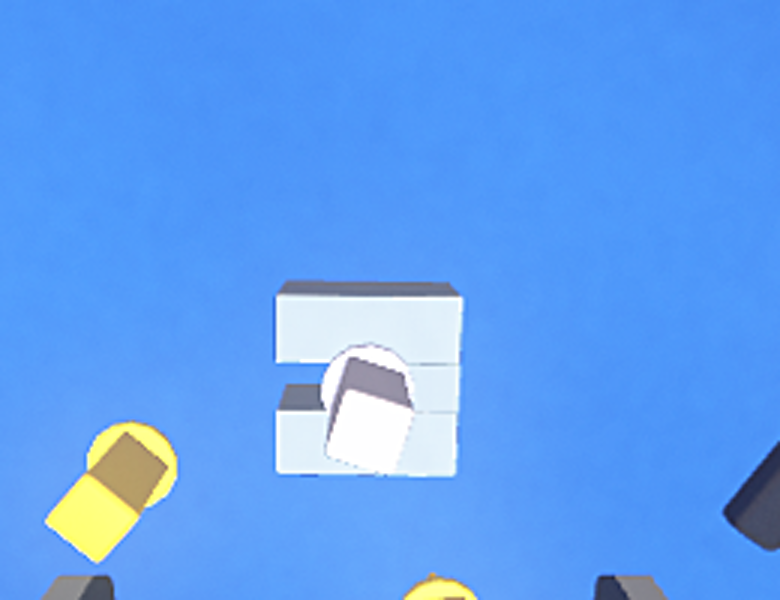

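The grey stand's top runs from (276,294) to (456,475) in the crop, with the slot open to the left. The probe's square handle top has corners (347,388), (413,410), (397,474) and (326,455), turned about 18° clockwise from the tool. The yellow decoys are off to the left and bottom, clear of it.

```bash
python3 - <<'E'
from h import *
i=get_image("wrist")
T=lambda pts,z:np.array([ray(i,160+(a+.5)/3-.5,60+(b+.5)/3-.5,z)[:2] for a,b in pts])
for nm,pts,z in(("handle",[(347,388),(413,410),(397,474),(326,455)],.105),("stand",[(276,294),(462,297),(456,475),(276,475)],.045),("collar l/r",[(321,387),(414,387)],.051),("yellowL",[(88,447),(178,465)],.04)):
    P=T(pts,z);e=np.diff(np.vstack([P,P[:1]]),axis=0);print(nm,P.mean(0).round(4),'sides',np.linalg.norm(e,axis=1).round(4),'ang',np.degrees(np.arctan2(e[:,1],e[:,0])).round(1))
E
```

```text
handle [ 0.4882 -0.3031] sides [0.0188 0.0185 0.0202 0.0195] ang [ -39.9 -124.   143.3   51.7]
stand [ 0.4878 -0.3033] sides [0.0596 0.0595 0.0603 0.0605] ang [ -22.  -111.5  158.9   67.7]
collar l/r [ 0.4882 -0.302 ] sides [0.0299 0.0299] ang [-21.1 158.9]
yellowL [ 0.4049 -0.298 ] sides [0.0308 0.0308] ang [-33. 147.]
```

```bash
python3 -m crank '[0,0,-0.048,0.0004,-0.0009,-0.028,60, 0,0,-0.048,0.0004,-0.0009,-0.028,60, 0,0,-0.048,0.0004,-0.0009,-0.028,60, 0,0,-0.048,0.0004,-0.0008,-0.028,60, 0,0,-0.048,0.0004,-0.0008,-0.028,60, 0,0,-0.046,0.0003,-0.0008,-0.027,60, 0,0,0,0,0,0,60, 0,0,0,0,0,0,60]'
python3 - <<'E'
from h import *
s=observe();print(s['position'],s['tool_rot'].round(4),s['ft_force'],s['grip_width'])
i=grab("wrist","w5");print(proj(i,[.4882,-.3031,.105]))
E
```

```text
time_s: 7.9
position: [0.4888, -0.3027, 0.0792]
tool_rot: [[0.794, -0.608, -0.0], [-0.608, -0.794, 0.0], [-0.0, -0.0, -1.0]]
ft_force: [-0.3, 1.0, -0.2]
grip_width: 0.0512
[ 0.48880916 -0.30271464  0.07921994] [[ 7.940e-01 -6.079e-01 -2.000e-04]
 [-6.079e-01 -7.940e-01  2.000e-04]
 [-3.000e-04 -1.000e-04 -1.000e+00]] [-0.25892406  1.02890223 -0.21245991] 0.05123044058722171
[277.33767236 313.78024105]
```

View pics/w5.png

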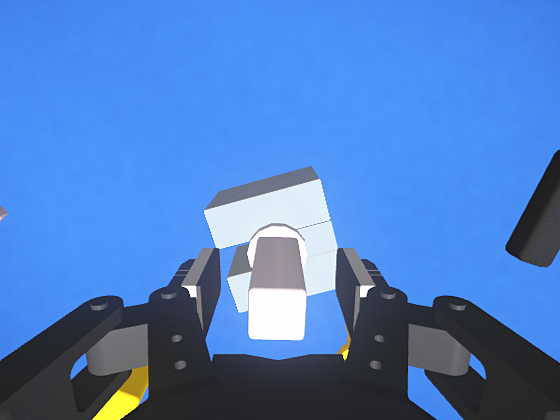

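The handle at (277,290) is centred and square between the pads. I'll grip, note the pose, and lift.

```bash
python3 -m crank '[0,0,0,0,0,0,0, 0,0,0,0,0,0,0, 0,0,0,0,0,0,0, 0,0,0,0,0,0,0, 0,0,0,0,0,0,0]' 60
python3 -c "
from rig import *
for k in range(3):
    s=observe();print(s['position'],s['tool_rot'][:,0],s['ft_force'])"
python3 -m crank '[0,0,0,0,0,0.01,0, 0,0,0,0,0,0.02,0, 0,0,0,0,0,0.03,0, 0,0,0,0,0,0.03,0, 0,0,0,0,0,0.02,0, 0,0,0,0,0,0,0, 0,0,0,0,0,0,0]'
python3 -c "
from rig import *
s=observe();print(s['position'],s['tool_rot'],s['ft_force'])"
```

```text
time_s: 8.45
position: [0.4888, -0.3035, 0.0799]
tool_rot: [[0.793, -0.61, 0.001], [-0.61, -0.793, -0.001], [0.002, 0.0, -1.0]]
ft_force: [-0.9, 1.9, 6.3]
grip_width: 0.0191
[ 0.48882387 -0.30346518  0.07992288] [ 0.79257348 -0.60977346  0.00189841] [-0.92903986  1.87278724  6.31305389]
[ 0.48882387 -0.30346518  0.07992288] [ 0.79257348 -0.60977346  0.00189841] [-0.92903986  1.87278724  6.31305389]
[ 0.48882387 -0.30346518  0.07992288] [ 0.79257348 -0.60977346  0.00189841] [-0.92903986  1.87278724  6.31305389]
time_s: 9.15
position: [0.4882, -0.303, 0.1885]
tool_rot: [[0.792, -0.61, -0.0], [-0.61, -0.792, 0.0], [-0.0, -0.0, -1.0]]
ft_force: [-0.8, -0.6, -0.9]
grip_width: 0.0194
[ 0.48822384 -0.30302668  0.18845199] [[ 7.92449092e-01 -6.09937996e-01 -2.76857865e-04]
 [-6.09937945e-01 -7.92449140e-01  2.53369597e-04]
 [-3.73935521e-04 -3.19163905e-05 -9.99999930e-01]] [-0.76549018 -0.63226157 -0.90723713]
```

```bash
python3 -m crank '[0,0,0,0.0014,0.0374,0,0, 0,0,0,0.0014,0.0374,0,0, 0,0,0,0.0014,0.0374,0,0, 0,0,0,0.0014,0.0374,0,0, 0,0,0,0.0014,0.0374,0,0, 0,0,0,0.0014,0.0374,0,0, 0,0,0,0.0014,0.0374,0,0, 0,0,0,0.0014,0.0374,0,0, 0,0,0,0.0014,0.0374,-0.02,0, 0,0,0,0.0014,0.0374,-0.03,0, 0,0,0,0,0,-0.02,0, 0,0,0,0,0,0,0, 0,0,0,0,0,0,0]'
python3 - <<'E'
from h import *
s=observe();print(s['position'],s['tool_rot'][:,0],s['tool_rot'][:,2],s['ft_force'])
i=grab("wrist","w6");t=s['position']-np.array([0,0,.0709]);print('tip',t,'px',proj(i,t),'start px',proj(i,[.502,.0713,.0235]),'corner',proj(i,[.5966,.062,.0235]))
im=i['frame'];cv2.imwrite('pics/w6c.png',cv2.resize(im[120:320,180:440],(780,600),interpolation=cv2.INTER_CUBIC)[:,:,::-1])
E
```

```text
time_s: 10.45
position: [0.5023, 0.0704, 0.1184]
tool_rot: [[0.792, -0.61, -0.002], [-0.61, -0.792, 0.0], [-0.001, 0.001, -1.0]]
ft_force: [-0.5, 0.1, -1.2]
grip_width: 0.0194
[0.50232661 0.07044575 0.11842797] [ 0.79224188 -0.61020588 -0.00126324] [-1.56302253e-03  4.08830771e-05 -9.99998778e-01] [-0.51898479  0.11858338 -1.20635637]
tip [0.50232661 0.07044575 0.04752797] px [278.02974263 224.2884778 ] start px [276.89333988 212.6859483 ] corner [401.97132282 137.54145921]
```

View pics/w6c.png

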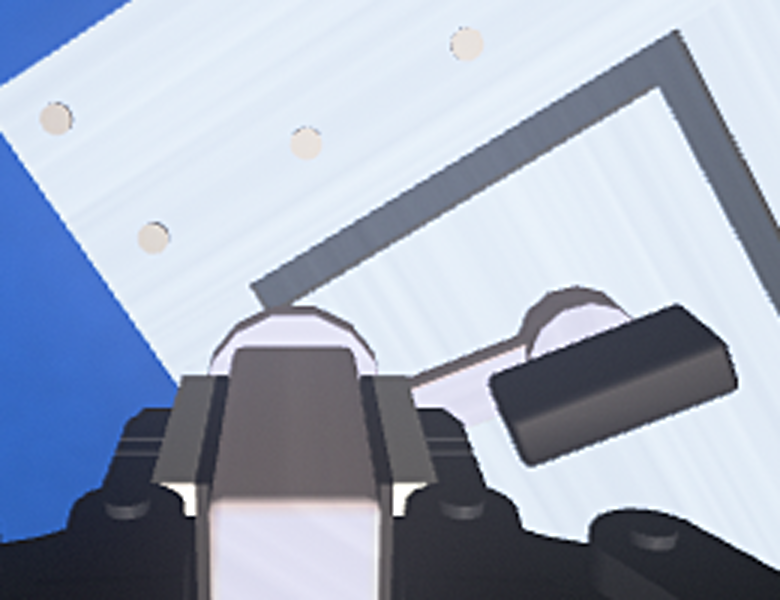

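The tip is hidden behind the collar, whose rim spans crop x 210–377 with its outermost edge at (288,307). The groove runs from (262,295) to the corner at about (668,60). As a second groove measurement, I'll fit it in this same view and compare it with the collar's axis.

```bash
python3 - <<'E'
from h import *
i=get_image("wrist");g=cv2.cvtColor(i['frame'],cv2.COLOR_RGB2GRAY);s=observe()
O=lambda a,b:(180+(a+.5)/3-.5,120+(b+.5)/3-.5)
W=np.array(i['world_to_cam']);up=W[1,:2]/np.linalg.norm(W[1,:2])
e=ray(i,*O(288,307),.0835)[:2];l=ray(i,*O(210,365),.0895)[:2];r=ray(i,*O(377,365),.0895)[:2]
print('up',up,'edge-centre',e-.015*up,'l-r',(l+r)/2,np.linalg.norm(l-r),'TCP',s['position'])
reg=np.zeros_like(g);cv2.fillPoly(reg,[np.array([O(*p) for p in[(225,270),(660,5),(720,20),(790,340),(760,350),(650,110),(300,318)]],int)],1)
m=(g<170)&(reg>0);v,u=np.nonzero(m)
p=np.array([ray(i,a,b,.0235)[:2] for a,b in zip(u,v)]).astype(np.float32)
fit=lambda q:cv2.fitLine(q,cv2.DIST_HUBER,0,.01,.0001).ravel()
cu,cv_=O(668,60)
A=p[(u<cu-12)&(u>O(300,0)[0])];B=p[(v>cv_+16)&(u>cu)]
L1,L2=fit(A),fit(B)
c=L1[2:]+L1[:2]*np.linalg.solve(np.c_[L1[:2],-L2[:2]],L2[2:]-L1[2:])[0]
d=L1[:2]*np.sign(L1[0]);print('yaw',np.degrees(np.arctan2(d[1],d[0])),np.degrees(np.arctan(-L2[0]/L2[1])),'corner',c,'len',-((p-c)@d).min(),'start',c-.095*d)
E
```

```text
up [0.61116425 0.7915038 ] edge-centre [0.50050368 0.06909244] l-r [0.50544101 0.07396766] 0.02755479385405659 TCP [0.50298469 0.07005336 0.11948844]
yaw -5.179811 -9.158386 corner [0.5978439  0.06166435] len 0.104716964 start [0.5032318  0.07024111]
```

TCP, collar axis and groove start agree to about 1.5 mm. I'm lowering gently.

```bash
python3 -m crank '[0,0,0,0,0,-0.005,0, 0,0,0,0,0,-0.005,0, 0,0,0,0,0,-0.005,0, 0,0,0,0,0,-0.004,0, 0,0,0,0,0,-0.002,0, 0,0,0,0,0,-0.002,0, 0,0,0,0,0,-0.002,0, 0,0,0,0,0,0,0, 0,0,0,0,0,0,0]'
python3 -c "
from rig import *
s=observe();print(s['position'],s['ft_force'])"
```

```text
time_s: 11.45
position: [0.5025, 0.0708, 0.0938]
tool_rot: [[0.792, -0.61, 0.0], [-0.61, -0.792, -0.0], [0.0, -0.0, -1.0]]
ft_force: [0.9, 0.2, -1.3]
grip_width: 0.0197
[0.50253661 0.07077515 0.0937861 ] [ 0.92000785  0.16891231 -1.28551994]
```

```bash
for k in 1 2; do :; done; python3 -m crank '[0,0,0,0,0,-0.001,0, 0,0,0,0,0,-0.001,0, 0,0,0,0,0,0,0]'; python3 -m crank '[0,0,0,0,0,-0.001,0, 0,0,0,0,0,0,0]'
```

```text
time_s: 11.75
position: [0.5024, 0.0708, 0.0916]
tool_rot: [[0.792, -0.61, -0.0], [-0.61, -0.792, 0.0], [-0.0, 0.0, -1.0]]
ft_force: [-0.6, -0.2, -1.4]
grip_width: 0.0191
time_s: 11.95
position: [0.5025, 0.0707, 0.0907]
tool_rot: [[0.792, -0.61, 0.0], [-0.61, -0.792, -0.0], [0.0, -0.0, -1.0]]
ft_force: [0.3, 0.0, -0.5]
grip_width: 0.0194
```

```bash
python3 -m crank '[0,0,0,0,0,-0.001,0, 0,0,0,0,0,0,0]'; python3 -c "
from rig import *
print(observe()['position'])"
```

```text
time_s: 12.15
position: [0.5026, 0.0708, 0.0901]
tool_rot: [[0.792, -0.61, 0.001], [-0.61, -0.792, -0.0], [0.001, -0.0, -1.0]]
ft_force: [-0.8, 0.2, 4.1]
grip_width: 0.0196
[0.50264655 0.07077283 0.09011037]
```

The tip touches the floor (5 N at TCP z 0.0901, as expected for a floor at 0.020). I'll raise it 1.5 mm and run the first half of leg 1 at 25 mm/s.

```bash
python3 -m crank '[0,0,0,0,0,0.0015,0, 0,0,0,0.0025,-0.00024,0,0, 0,0,0,0.0025,-0.00024,0,0, 0,0,0,0.0025,-0.00024,0,0, 0,0,0,0.0025,-0.00024,0,0, 0,0,0,0.0025,-0.00024,0,0, 0,0,0,0.0025,-0.00024,0,0, 0,0,0,0.0025,-0.00024,0,0, 0,0,0,0.0025,-0.00024,0,0, 0,0,0,0.0025,-0.00024,0,0, 0,0,0,0.0025,-0.00024,0,0]';python3 -c "
from rig import *
s=observe();print(s['position'],s['ft_force'])"
```

```text
time_s: 13.25
position: [0.5277, 0.0684, 0.0912]
tool_rot: [[0.792, -0.61, -0.0], [-0.61, -0.792, 0.0], [-0.0, 0.0, -1.0]]
ft_force: [-0.3, -0.5, -1.8]
grip_width: 0.0192
[0.52767659 0.06835866 0.09121013] [-0.29433608 -0.45249393 -1.81509509]
```

```bash
python3 -m crank '[0,0,0,0.0025,-0.00024,0,0, 0,0,0,0.0025,-0.00024,0,0, 0,0,0,0.0025,-0.00024,0,0, 0,0,0,0.0025,-0.00024,0,0, 0,0,0,0.0025,-0.00024,0,0, 0,0,0,0.0025,-0.00024,0,0, 0,0,0,0.0025,-0.00024,0,0, 0,0,0,0.0025,-0.00024,0,0, 0,0,0,0.0025,-0.00024,0,0, 0,0,0,0.0025,-0.00024,0,0, 0,0,0,0.0025,-0.00024,0,0, 0,0,0,0.0025,-0.00024,0,0, 0,0,0,0.0025,-0.00024,0,0, 0,0,0,0.0025,-0.00024,0,0, 0,0,0,0.0025,-0.00024,0,0, 0,0,0,0.0025,-0.00024,0,0]';python3 -c "
from rig import *
s=observe();print(s['position'],s['ft_force'])"
```

```text
time_s: 14.85
position: [0.5677, 0.0645, 0.0912]
tool_rot: [[0.792, -0.61, -0.0], [-0.61, -0.792, 0.0], [-0.0, 0.0, -1.0]]
ft_force: [-0.1, -0.1, -1.1]
grip_width: 0.0191
[0.56768447 0.06451931 0.09120428] [-0.06355875 -0.11784505 -1.11788548]
```

```bash
python3 -m crank '[0,0,0,0.0025,-0.00024,0,0, 0,0,0,0.0025,-0.00024,0,0, 0,0,0,0.0025,-0.00024,0,0, 0,0,0,0.0025,-0.00024,0,0, 0,0,0,0.0025,-0.00024,0,0, 0,0,0,0.0025,-0.00024,0,0, 0,0,0,0.0025,-0.00024,0,0, 0,0,0,0.0025,-0.00024,0,0, 0,0,0,0.0025,-0.00024,0,0, 0,0,0,0.0025,-0.00024,0,0, 0,0,0,0.0025,-0.00024,0,0, 0,0,0,0.0018,-0.0002,0,0, 0,0,0,0,0,0,0, 0,0,0,0,0,0,0]';python3 -c "
from rig import *
s=observe();print(s['position'],s['ft_force'])"
```

```text
time_s: 16.25
position: [0.5967, 0.0617, 0.0912]
tool_rot: [[0.792, -0.61, -0.0], [-0.61, -0.792, 0.0], [-0.0, 0.0, -1.0]]
ft_force: [0.1, 0.2, -0.7]
grip_width: 0.0194
[0.59673039 0.06169332 0.09118884] [ 0.07070294  0.20732231 -0.67237537]
```

```bash
python3 -m crank '[0,0,0,-0.0002,-0.0025,0,0, 0,0,0,-0.0002,-0.0025,0,0, 0,0,0,-0.00024,-0.0025,0,0, 0,0,0,-0.00024,-0.0025,0,0, 0,0,0,-0.00024,-0.0025,0,0, 0,0,0,-0.00024,-0.0025,0,0, 0,0,0,-0.00024,-0.0025,0,0, 0,0,0,-0.00024,-0.0025,0,0, 0,0,0,-0.00024,-0.0025,0,0, 0,0,0,-0.00024,-0.0025,0,0]';python3 -m crank '[0,0,0,-0.00024,-0.0025,0,0, 0,0,0,-0.00024,-0.0025,0,0, 0,0,0,-0.00024,-0.0025,0,0, 0,0,0,-0.00024,-0.0025,0,0, 0,0,0,-0.00024,-0.0025,0,0]'
```

```text
time_s: 17.25
position: [0.5944, 0.0365, 0.0912]
tool_rot: [[0.792, -0.61, 0.0], [-0.61, -0.792, -0.0], [0.0, 0.0, -1.0]]
ft_force: [-0.0, -0.0, -1.2]
grip_width: 0.0197
time_s: 17.75
position: [0.5933, 0.024, 0.0912]
tool_rot: [[0.792, -0.61, 0.0], [-0.61, -0.792, 0.0], [0.0, -0.0, -1.0]]
ft_force: [-0.7, -0.4, -1.3]
grip_width: 0.0195
```

```bash
python3 -m crank '[0,0,0,-0.00024,-0.0025,0,0, 0,0,0,-0.00024,-0.0025,0,0, 0,0,0,-0.00024,-0.0025,0,0, 0,0,0,-0.00024,-0.0025,0,0, 0,0,0,-0.00024,-0.0025,0,0, 0,0,0,-0.00024,-0.0025,0,0, 0,0,0,-0.00024,-0.0025,0,0, 0,0,0,-0.00024,-0.0025,0,0, 0,0,0,-0.00024,-0.0025,0,0, 0,0,0,-0.00024,-0.0025,0,0, 0,0,0,-0.00024,-0.0025,0,0, 0,0,0,-0.00024,-0.0025,0,0]';python3 -m crank '[0,0,0,-0.00024,-0.0025,0,0, 0,0,0,-0.00024,-0.0025,0,0, 0,0,0,-0.00024,-0.0025,0,0, 0,0,0,-0.00024,-0.0025,0,0, 0,0,0,-0.00024,-0.0025,0,0, 0,0,0,-0.00024,-0.0025,0,0, 0,0,0,-0.00024,-0.0025,0,0, 0,0,0,-0.00024,-0.0025,0,0, 0,0,0,-0.00024,-0.0025,0,0, 0,0,0,-0.00024,-0.0025,0,0, 0,0,0,-0.0002,-0.0018,0,0, 0,0,0,0,0,0,0, 0,0,0,0,0,0,0]'
```

```text
time_s: 18.95
position: [0.5903, -0.006, 0.0912]
tool_rot: [[0.792, -0.61, -0.0], [-0.61, -0.792, 0.0], [-0.0, -0.0, -1.0]]
ft_force: [0.4, -0.6, -1.2]
grip_width: 0.0191
time_s: 20.25
position: [0.5878, -0.0326, 0.0912]
tool_rot: [[0.792, -0.61, 0.0], [-0.61, -0.792, 0.0], [-0.0, -0.0, -1.0]]
ft_force: [-0.3, 1.2, -1.6]
grip_width: 0.0191
```

Free the whole way, and now at the end point. Next I lift straight out and carry the probe back above the stand.

```bash
python3 -m crank '[0,0,0,0,0,0.004,0, 0,0,0,0,0,0.004,0, 0,0,0,0,0,0.01,0, 0,0,0,0,0,0.025,0, 0,0,0,0,0,0.03,0, 0,0,0,0,0,0.025,0, 0,0,0,-0.0124,-0.0338,0,0, 0,0,0,-0.0124,-0.0338,0,0, 0,0,0,-0.0124,-0.0338,0,0, 0,0,0,-0.0124,-0.0338,0,0, 0,0,0,-0.0124,-0.0338,0,0, 0,0,0,-0.0124,-0.0338,0,0, 0,0,0,-0.0124,-0.0338,0,0, 0,0,0,-0.0124,-0.0338,0,0, 0,0,0,0,0,0,0, 0,0,0,0,0,0,0]';python3 - <<'E'
from h import *
s=observe();print(s['position'],s['ft_force'])
i=grab("wrist");im=i['frame'];t=s['position']-np.array([0,0,.0705]);print(proj(i,t),proj(i,[.4878,-.3033,.045]))
cv2.imwrite('pics/w7.png',im[:,:,::-1])
E
```

```text
time_s: 21.85
position: [0.4884, -0.3033, 0.1898]
tool_rot: [[0.792, -0.611, 0.0], [-0.611, -0.792, -0.0], [0.0, -0.0, -1.0]]
ft_force: [-0.3, 0.7, -1.1]
grip_width: 0.0193
[ 0.48837286 -0.30334266  0.18977031] [-0.30657838  0.7283393  -1.05748375]
[277.83040702 224.5615444 ] [277.16624579 196.95439695]
```

View pics/w7.png

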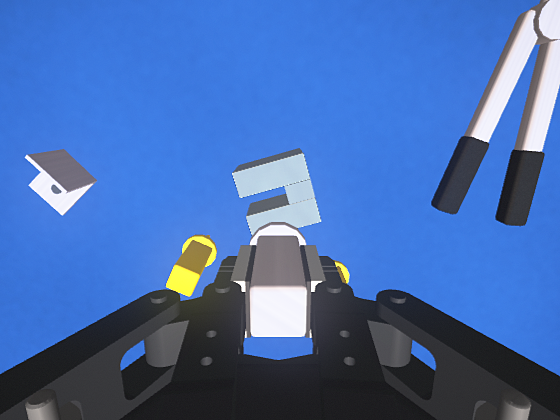

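The empty stand is centred at (277,193), in line with the probe, and its slot closes just right of centre as expected. Lowering.

```bash
python3 -m crank '[0,0,0,0,0,-0.025,0, 0,0,0,0,0,-0.025,0, 0,0,0,0,0,-0.01,0, 0,0,0,0,0,-0.015,0, 0,0,0,0,0,-0.015,0, 0,0,0,0,0,-0.01,0, 0,0,0,0,0,-0.006,0, 0,0,0,0,0,-0.003,0, 0,0,0,0,0,0,0]';python3 -m crank '[0,0,0,0,0,-0.001,0, 0,0,0,0,0,0,0]'
```

```text
time_s: 22.8
position: [0.4888, -0.303, 0.0804]
tool_rot: [[0.793, -0.61, 0.0], [-0.61, -0.793, -0.0], [0.0, 0.0, -1.0]]
ft_force: [0.1, -0.0, -1.0]
grip_width: 0.0191
time_s: 23.0
position: [0.4888, -0.3032, 0.0799]
tool_rot: [[0.792, -0.61, 0.001], [-0.61, -0.792, -0.001], [0.001, 0.0, -1.0]]
ft_force: [-0.4, -0.6, 2.2]
grip_width: 0.0193
```

Collar contact is at 0.0799, the same as at pick-up. Releasing and withdrawing straight up.

```bash
python3 -m crank '[0,0,0,0,0,0,30, 0,0,0,0,0,0,45, 0,0,0,0,0,0,60, 0,0,0,0,0,0,60, 0,0,0,0,0,0,60, 0,0,0,0,0,0.01,60, 0,0,0,0,0,0.03,60, 0,0,0,0,0,0.04,60, 0,0,0,0,0,0.04,60, 0,0,0,0,0,0.04,60, 0,0,0,0,0,0,60, 0,0,0,0,0,0,60, 0,0,0,0,0,0,60]';python3 - <<'E'
from h import *
a=grab("wrist")['frame'];b=grab("side")['frame'];o=cv2.imread('pics/side0.png')[:,:,::-1]
print('side diff px at bystanders',{k:int((np.abs(o[y0:y1,x0:x1].astype(int)-b[y0:y1,x0:x1]).max(2)>60).sum()) for k,(x0,y0,x1,y1) in dict(rivet=(370,285,445,395),gauge=(300,125,355,160),bottle=(272,95,300,140),driver=(175,180,230,240),bracket=(212,290,246,328),panel=(250,185,348,262),stand=(260,310,340,385)).items()})
cv2.imwrite('pics/end.png',np.hstack([cv2.resize(a[100:300,180:380],(400,400)),cv2.resize(b[180:390,210:420],(400,400))])[:,:,::-1])
E
```

```text
time_s: 24.3
position: [0.4882, -0.3027, 0.2383]
tool_rot: [[0.792, -0.61, -0.001], [-0.61, -0.792, 0.001], [-0.002, -0.0, -1.0]]
ft_force: [0.8, -0.1, 0.1]
grip_width: 0.0509
side diff px at bystanders {'rivet': 0, 'gauge': 1475, 'bottle': 588, 'driver': 145, 'bracket': 0, 'panel': 5428, 'stand': 2}
```

View pics/end.png

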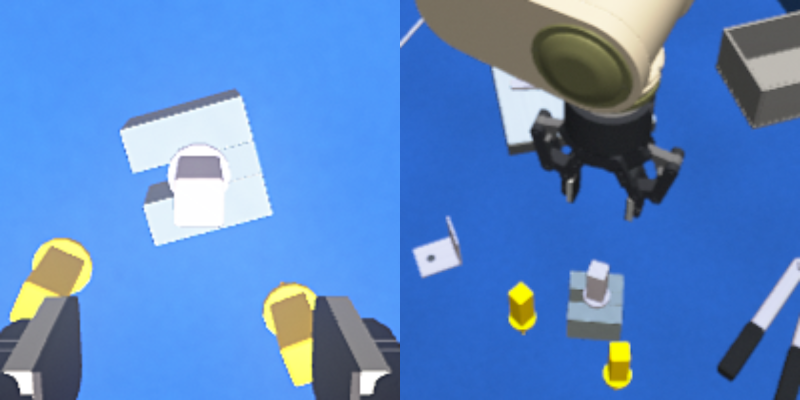

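The probe stands upright in its fork. The stand region differs by only 2 pixels from the start picture, and the gripper is clear. Handing in.

```bash
python3 - <<'E'
from h import *
b=get_image("top")['frame'];o=cv2.imread('pics/top0.png')[:,:,::-1]
print({k:int((np.abs(o[y0:y1,x0:x1].astype(int)-b[y0:y1,x0:x1]).max(2)>60).sum()) for k,(x0,y0,x1,y1) in dict(gauge=(165,120,220,165),bottle=(130,155,162,188),driver=(210,255,268,312)).items()})
print(close_job())
E
```

```text
{'gauge': 0, 'bottle': 0, 'driver': 397}
the job is handed in; nothing more can be done
None
```

```bash
python3 - <<'E'
from h import *
b=get_image("top")['frame'];o=cv2.imread('pics/top0.png')[:,:,::-1]
cv2.imwrite('pics/drv.png',np.hstack([cv2.resize(x[200:400,180:440],(400,308)) for x in(o,b)])[:,:,::-1])
E
```

```text
the job is handed in; nothing more can be done
```

I turned the clamp knob, ran the probe through the joint from start to end, stood it back in its fork and handed the job in. That took about 24 s of the 72 s; no verdict was reported.

- **Clamp:** I turned it to about 1.41 rad, measured from the knob bar in the wrist picture right after the turn. I did not measure it again at the end, and the robot did not touch it after that.
- **Joint:** The probe went in at the start end and touched the groove floor lightly once, at about 5 N. It then ran 1 to 1.5 mm above the floor at 25 mm/s, round the corner to the far end, and was lifted straight out. I felt no side force at any of the checks between moves.
- **Probe:** It came back with the collar touching at the same height as at pick-up. The last pictures show it upright in its fork, and the stand area is unchanged from the start (2 pixels differ).
- **Bystanders:** The rivet tool, bracket, bottle and marking gauge show no change against the start pictures.
- **Check that disagreed:** 397 pixels changed around the screwdriver in the top view, and 145 in the side view. The tool was never low near it, so I suspect the arm or its shadow. I did not look into it before handing in, and no more pictures can be taken, so this is unconfirmed.

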